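# Open the push-latch door of a bench tester and snap its battery cover home

## Task

Press the tester's top door inward near its ribbed front edge until the catch lets go and it swings up open. Then take the black battery cover from the bench by its rib, lay it in the battery pocket under the door, and press it down until both ends have clicked fully home. Leave the door open.

Things in the scene. Friction and masses are not known exactly. Their poses are not given: they have to be found in the camera images.
- tester: Grey tester, a fixed case 200 (x) x 190 (y) x 62 mm high. Origin: centre of its underside on the bench; front faces its -x. Its top is a flush aluminium door 170 x 166 x 6 mm, hinged at the rear (+x) edge. Under it, an open pocket 68 (x) x 128 mm (y), mouth 47 mm above the bench, bevelled outward 6 mm; case walls 62 mm high.
- hatch (a joint): Angle of the tester's door, rad: 0 = shut and latched, negative = pressed inward (stop at -0.054), positive = open. The catch lets go at about -0.035 (5 mm inward at the front, pressing with 6 to 10 N); then, once the finger leaves, a spring swings it to its stop at 1.9 in about two seconds. It does not latch again.
- hatch_press (a point): Where to press: middle of the ribbed strip near the door's front edge, on its upper face (62 mm above the bench when shut), 145 mm in front of the hinge. Press with shut fingers straight down, then draw back up and toward the tester's front (-x): the door sweeps an arc up and away from the robot.
- cover: Loose black battery cover, about 80 g: plate 64 (x) x 126 (y) x 6 mm with rounded ends and an upright rib across its middle, 50 mm long along x, 14 mm thick along y, from 6 to 28 mm above the underside. Origin: centre of the underside. A half turn makes no difference. Starts flat on the bench, rib up, left of the tester.
- cover_grip (a point): Middle of the cover's rib, 20 mm above the underside; grip it across the rib (fingers closing along the cover's y).
- cover_end_a (a point): Top face of the cover plate near its +y end, 55 mm from the middle and 6 mm above the underside. Ribs for the finger are 36 to 48 mm from the middle.
- cover_end_b (a point): The same at the cover's -y end.
- pocket (a point): Pocket centre, at the height of the plate's top when the cover is home: 27.5 mm above the bench, 12 mm behind the tester's centre, axes as the tester's. The cover's y goes along its y, with 1 to 2 mm play. Laid in, it rests on two sprung noses, one at each end, about 15 mm above home; each end needs 5 to 10 N to snap past and is then held.
There are look-alikes about, which are no part of the job. What is shaped like the cover but orange is not meant.

How it is judged:
On the way, in this order (a step that is already met when the one before it is completed fails the run):
1. the door is pressed in past its catch (value of joint hatch below -0.025 rad).
2. the door has swung open (value of joint hatch above 1.5 rad), for 0.2 s.
At the end, for the whole second after the job is handed in: The door stands open (beyond 1.5 rad) and the cover lies at rest in the pocket, rib up, centred within 6 mm and square within 0.1 rad, both ends clicked home (each end's top within 2.5 mm above and 4 mm below the home height) (value of joint hatch above 1.5 rad and z of cover_end_a in the frame of pocket between -0.004 and 0.0025 m and z of cover_end_b in the frame of pocket between -0.004 and 0.0025 m and horizontal distance between cover and pocket below 0.006 m and angle between the y axis of cover and the y axis of pocket, either way round below 0.1 rad and z of cover_grip in the frame of pocket above 0.008 m and linear speed of cover below 0.02 m/s); the robot touches nothing.
It also fails if it takes over 58 s, if anything falls off the work surface, if the arm or the gripper's body presses on something with over 40 N, if the wrist force passes 120 N, or if a joint passes its speed limit or range.

## Robot

A 7-joint arm with a two-finger parallel gripper is mounted at the origin on a cart in front of the work surface, level with it; the furniture and walls round the work are solid. World frame = base frame: x ahead of the robot, y to its left, z up, the work surface at z = 0. Lengths are in m, angles in rad, forces in N, time in s.
With the tool pointing down it reaches from about 0.35 to 0.9 m from the base axis. Payload 8.1 kg.
Tool frame: the origin (TCP) lies midway between the tips of the shut fingers; the grasp point (between the pads) lies env.grasp_offset behind it (env.grasp_offset is the distance from the TCP to the grasp point, in m); z points along the fingers, y is the line along which they close (so a half turn about z gives the same grasp; the last joint's range is limited). The gripper opens to 92 mm and grips with 3 to 60 N. Pads are 19 mm wide; open, the fingers measure 130 mm over their backs; the gripper's body (75 mm by 190 mm) begins 47 mm behind the grasp point.
Start: joints at [1.167, 0.434, 0.025, 1.573, -0.012, 1.134, -0.075], TCP at [0.185, -0.597, 0.227] pointing down, gripper open.
Joint ranges: [-2.62, 2.62], [-0.44, 2.09], [-1.27, 1.32], [0.08, 2.57], [-1.32, 4.46], [0.12, 2], [-2.74, 2.74]. Speed limits (rad/s): [2.22, 2.22, 3.01, 3.01, 3.14, 3.14, 3.14].

## Interface

Orientations are given as a 3x3 rotation matrix whose columns are the frame's x, y, z axes.
In Python, from plant import env, viewer, order gives the robot as it stands. The module is installed in compiled form; this text tells all that it offers.
- The arm moves only by the tool send_rows, never from a script. Its argument "moves" is a list of rows, each an object of numbers: "tx", "ty", "tz": the shift along the tool's x, y, z in m; "spin": the turn about the tool's z in degrees; "jaw": the opening, from 0 (shut) to 1 (fully open). In form: [{"tx": .., "ty": .., "tz": .., "spin": .., "jaw": ..}, ...]. A call has 1 to 8 rows; each row shifts and turns the commanded pose from where the row before left it, along the tool's axes as they then stand; what a row does not reach is not made up. A row lasts 1/10 s, in which the tool goes at most 50 mm and 8.59 degrees, less where a joint would pass 70% of its speed; a pose out of reach is approached as far as the arm can. A call is refused whole if a number of a shift passes 0.05 or a number of a turn 8.59, either way. A call with a gripper value outside its range is refused whole. The fingers move at their own pace and stop on an object; the grip force is fixed at half the most. Time passes only in rows, so rows that do not move let the fingers close. It gives the time, the measured TCP pose, the force, the opening and the grip force at its end, in the units of the state.
- env.get_state(): the state, without advancing time (a new reading comes with each control period).
- viewer.capture(name): name is "scene" or "top" or "wrist"; returns a dict with "img" (480x640x3 uint8, blue, green, red), "vertical_fov" (degrees; the focal length in pixels is half the picture's height over the tangent of half this angle, whatever the lens; pixels are square), "cx", "cy" (the principal point, pixels), "R" (3x3) and "t" (3): a world point X has camera coordinates R X + t. Camera axes: x right, y down, z forward; pixel columns grow to the right and rows downward; lengths in m; the calibration is good to about 2 mm. A picture is of the moment at which its call begins. There is no depth.
- order.close_job(): hands the job in; it is judged then, once.
Trained networks look in the newest picture that a camera, given by its name, has taken for a name from the list of things; names that differ only in an ending like _2 or _b are one class to them, and where a whole thing is asked for, a point or a joint stands for the part that bears it (a point fixed in the world has none). Each returns a list of dicts, best first, with "confidence" (0 to 1); they miss things now and then, are a little off and sometimes report something else, mostly with a low value. They report only what shows in the picture. A call takes as long as a camera call. They do not tell look-alikes from the thing itself.
- viewer.find_in(camera, thing): "box" ([left, top, width, height] in pixels, round what is visible of it).
- viewer.outline_of(camera, thing): "region" (480x640 bool, what is visible of it) and "box" ([left, top, width, height] in pixels, round what is visible of it).
The state is a dict: "time_s": time; "joint_pos": joint angles; "qvel": joint speeds; "effort": joint torques, N m; "tool_pos": TCP position; "tool_rot": TCP orientation; "contact_force": force on the tool from outside, world axes, zero at the start; "torque": the same for the moment, N m; "grip_width": finger opening in m; "grasp_force": force on a finger pad.
Only numpy, scipy, OpenCV 4.12 (cv2) and the standard library are available. Lean on these libraries where they do the work, as an engineer would, in place of code of your own. Each camera call takes 0.05 s, during which the arm holds its last target. There are 200 camera calls.

## Working session

There is one attempt and no reset: what is moved stays moved. The work goes in short steps, Python scripts to look and compute and a tool call to move; the robot and the scene stay as the last step left them, time stands still between calls to the robot, and variables do not carry over. Pictures are saved under pics/ and viewed, at most 10 in all, crops included, and the job is handed in when it is done.

Besides the shell and the picture viewer there is one more tool, called after "Emit:" as name([rows], argument=value, ...), one row to a line, values as JSON. send_rows: Moves the arm, as the interface text tells. Its arguments: {"type":"object","properties":{"moves":{"type":"array","items":{"type":"object","properties":{"tx":{"type":"number"},"ty":{"type":"number"},"tz":{"type":"number"},"spin":{"type":"number"},"jaw":{"type":"number"}}}}},"required":["moves"]}

```bash
mkdir -p pics; cat > h.py <<'E'
import numpy as np, cv2
from plant import env, viewer, order
def cap(n):
    c=viewer.capture(n); c['f']=240/np.tan(np.radians(c['vertical_fov'])/2); c['R']=np.array(c['R']);c['t']=np.array(c['t']); return c
def ray(c,u,v,z):
    d=c['R'].T@np.array([(u-c['cx'])/c['f'],(v-c['cy'])/c['f'],1]); o=-c['R'].T@c['t']
    return o+d*(z-o[2])/d[2]
def proj(c,X):
    p=c['R']@np.array(X)+c['t']; return [round(c['cx']+c['f']*p[0]/p[2]),round(c['cy']+c['f']*p[1]/p[2])]
E
python3 - <<'E'
from h import *
s=env.get_state(); print(env.grasp_offset, s['tool_pos'],np.round(s['tool_rot'],3),s['grip_width'],s['time_s'])
ims=[]
for n in ['top','scene']:
    c=cap(n); ims.append(c['img']); print(n,-c['R'].T@c['t'],c['f'])
    for th in ['tester','hatch','cover','hatch_press']:
        for r in viewer.find_in(n,th)[:4]: print(n,th,r)
cv2.imwrite('pics/top.png',ims[0]);cv2.imwrite('pics/scene.png',ims[1])
E
```

```text
0.0188 [ 0.18494406 -0.59647696  0.22596491] [[ 0.955  0.296 -0.001]
 [ 0.296 -0.955  0.001]
 [-0.    -0.002 -1.   ]] 0.0913696446994046 0.0
top [0.41526999 0.19561918 0.89513405] 448.7488873505606
top tester {'box': [393.1, 197.7, 120.0, 118.8], 'confidence': 0.81}
top hatch {'box': [402.3, 207.7, 103.5, 100.7], 'confidence': 0.75}
top cover {'box': [216.4, 252.8, 68.9, 40.1], 'confidence': 0.8}
top cover {'box': [328.5, 258.5, 32.9, 60.9], 'confidence': 0.62}
top hatch_press {'box': [403.5, 206.7, 105.5, 97.7], 'confidence': 0.66}
scene [-0.04165357  0.66442203  0.6783347 ] 545.3332996558585
scene tester {'box': [354.6, 168.0, 140.9, 100.8], 'confidence': 0.95}
scene hatch {'box': [365.2, 174.5, 118.8, 67.5], 'confidence': 0.98}
scene hatch {'box': [226.4, 289.4, 76.5, 59.1], 'confidence': 0.54}
scene cover {'box': [325.4, 256.6, 72.3, 53.6], 'confidence': 0.83}
scene cover {'box': [225.7, 287.7, 78.7, 62.6], 'confidence': 0.61}
scene hatch_press {'box': [367.1, 172.3, 118.7, 69.1], 'confidence': 0.87}
```

View pics/top.png

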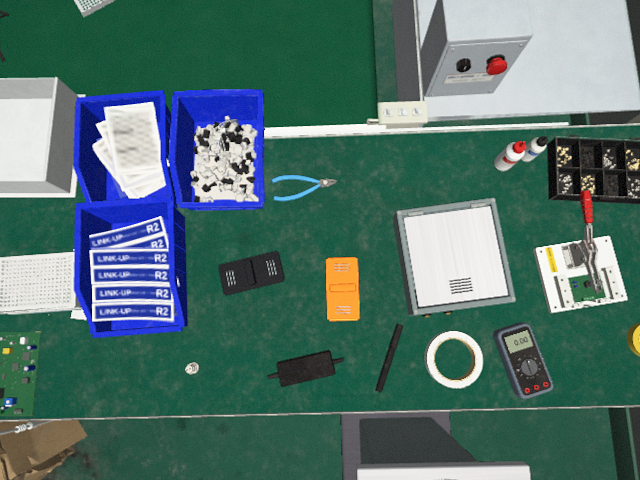

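View pics/scene.png

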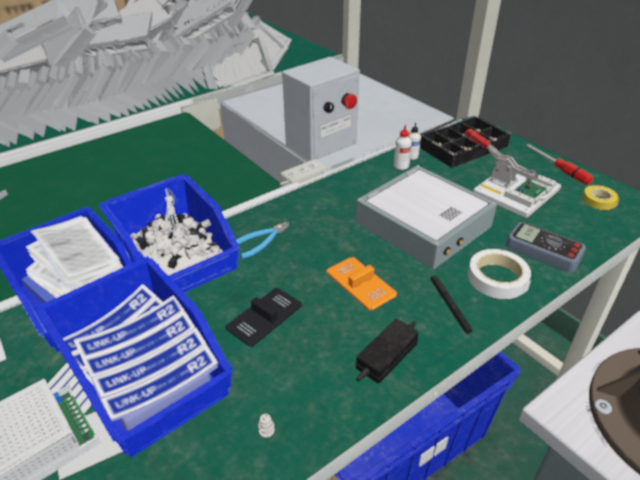

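The top view shows the black cover at (252,272). Things that could be taken for it are the orange look-alike at (342,289) and the black adapter at (305,368), which has no rib. The tester is at (456,256), with the ribbed strip at (460,286). I choose the cover at (252,272).

```bash
cat >> h.py <<'E'
def rect(c,reg,z):
    cs,_=cv2.findContours(reg.astype(np.uint8),0,2); k=max(cs,key=cv2.contourArea)[:,0]
    P=np.array([ray(c,u,v,z)[:2] for u,v in k]); 
    (x,y),(w,h),a=cv2.minAreaRect((P*1000).astype(np.float32)); return round(x),round(y),round(w),round(h),round(a,1)
E
python3 - <<'E'
from h import *
for n in ['top','scene']:
    c=cap(n)
    for th,z in [('hatch',.062),('tester',.062),('cover',.006)]:
        for r in viewer.outline_of(n,th)[:2]: print(n,th,r['box'],round(r['confidence'],2),rect(c,r['region'],z))
    if n=='top':
        for u,v in [(460,286),(252,272)]: print(ray(c,u,v,.062),ray(c,u,v,.006))
        cv2.imwrite('pics/crop.png',np.hstack([cv2.resize(c['img'][240:305,210:295],None,fx=4.5,fy=4.5,interpolation=2),cv2.resize(c['img'][190:320,385:525],(380,292))]))
E
```

```text
top hatch [400.7, 205.7, 106.0, 100.9] 0.83 (535, -35, 172, 168, 5.7)
top tester [389.8, 197.8, 122.8, 116.9] 0.68 (534, -31, 206, 203, 7.0)
top cover [219.5, 252.0, 65.5, 44.1] 0.96 (520, 357, 65, 127, 13.8)
top cover [327.5, 258.7, 33.4, 59.6] 0.78 (485, 175, 64, 127, 89.6)
[ 0.47684534 -0.04158874  0.062     ] [ 0.48098419 -0.05753293  0.006     ]
[0.51508382 0.34276381 0.062     ] [0.52179291 0.3526543  0.006     ]
scene hatch [368.8, 173.4, 115.1, 67.2] 0.95 (534, -34, 173, 172, 5.7)
scene tester [355.6, 167.3, 141.8, 103.4] 0.88 (516, -10, 234, 245, 5.5)
scene cover [324.8, 259.9, 74.4, 50.7] 0.65 (483, 173, 77, 129, 86.1)
scene cover [225.8, 290.6, 76.2, 56.7] 0.64 (524, 359, 78, 128, 12.2)
```

View pics/crop.png

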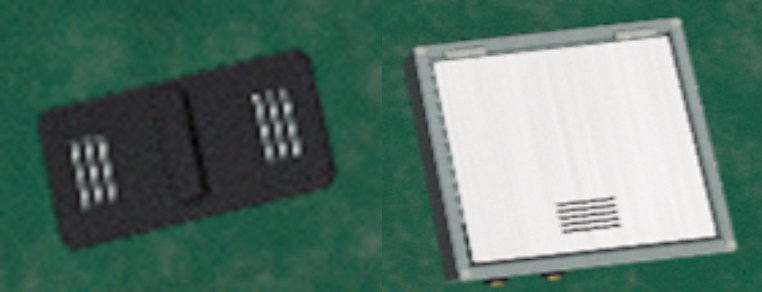

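The crop shows the plain black cover with its upright rib (left), and the tester with its ribbed strip at the front (right), yawed about 6°. The measured sizes match the given ones: 172x168 against 170x166, and 65x127 against 64x126. Now I move above the strip with the jaws shut.

Emit:
send_rows([
  {"tx":0.034,"ty":-0.034,"jaw":0},
  {"tx":0.034,"ty":-0.034,"jaw":0},
  {"tx":0.034,"ty":-0.034,"jaw":0},
  {"tx":0.034,"ty":-0.034,"jaw":0},
  {"tx":0.034,"ty":-0.034,"jaw":0},
  {"tx":0.034,"ty":-0.034,"jaw":0},
  {"tx":0.034,"ty":-0.034,"jaw":0},
  {"tx":0.034,"ty":-0.034,"jaw":0},
])

```text
$.moves[0]: bad value
```

Emit:
send_rows([
  {"tx":0.034,"ty":-0.034,"jaw":0,"spin":2},
  {"tx":0.034,"ty":-0.034,"jaw":0},
  {"tx":0.034,"ty":-0.034,"jaw":0},
  {"tx":0.034,"ty":-0.034,"jaw":0},
  {"tx":0.03,"ty":-0.03,"jaw":0},
  {"jaw":0},
  {"jaw":0},
])

```text
$.moves[0]: bad value
```

Emit:
send_rows([
  {"tx":0.034,"ty":-0.034,"tz":0.0,"spin":0.0,"jaw":0.0},
  {"tx":0.034,"ty":-0.034,"tz":0.0,"spin":0.0,"jaw":0.0},
  {"tx":0.034,"ty":-0.034,"tz":0.0,"spin":0.0,"jaw":0.0},
  {"tx":0.034,"ty":-0.034,"tz":0.0,"spin":0.0,"jaw":0.0},
  {"tx":0.034,"ty":-0.034,"tz":0.0,"spin":0.0,"jaw":0.0},
  {"tx":0.034,"ty":-0.034,"tz":0.0,"spin":0.0,"jaw":0.0},
])

```text
time_s: 1.5
tool_pos: [0.3202, -0.34, 0.227]
tool_rot: [[0.955, 0.296, 0.001], [0.296, -0.955, -0.001], [0.0, 0.001, -1.0]]
contact_force: [1.8, 0.1, -0.9]
grip_width: 0.0481
grasp_force: 0.0
```

Emit:
send_rows([
  {"tx":0.034,"ty":-0.034,"tz":0.0,"spin":0.0,"jaw":0.0},
  {"tx":0.034,"ty":-0.034,"tz":0.0,"spin":0.0,"jaw":0.0},
  {"tx":0.034,"ty":-0.034,"tz":0.0,"spin":0.0,"jaw":0.0},
  {"tx":0.034,"ty":-0.034,"tz":0.0,"spin":0.0,"jaw":0.0},
  {"tx":0.034,"ty":-0.034,"tz":0.0,"spin":0.0,"jaw":0.0},
  {"tx":0.034,"ty":-0.034,"tz":0.02,"spin":0.0,"jaw":0.0},
  {"tx":0.034,"ty":-0.034,"tz":0.03,"spin":0.0,"jaw":0.0},
  {"tx":0.0,"ty":0.0,"tz":0.04,"spin":0.0,"jaw":0.0},
])

```text
time_s: 2.3
tool_pos: [0.4772, -0.0443, 0.1422]
tool_rot: [[0.953, 0.303, 0.007], [0.303, -0.953, 0.003], [0.008, -0.001, -1.0]]
contact_force: [0.7, -1.1, -0.5]
grip_width: 0.0003
grasp_force: 0.0
```

```bash
python3 - <<'E'
from h import *
c=cap('wrist'); cv2.imwrite('pics/w1.png',c['img']); s=env.get_state(); print(s['tool_pos'],s['contact_force'],proj(c,s['tool_pos']),proj(c,[.476,-.041,.062]))
E
```

```text
[ 0.47140322 -0.04745457  0.13535754] [-3.14078933 -0.53995676 -5.4981259 ] [327, 318] [318, 253]
```

View pics/w1.png

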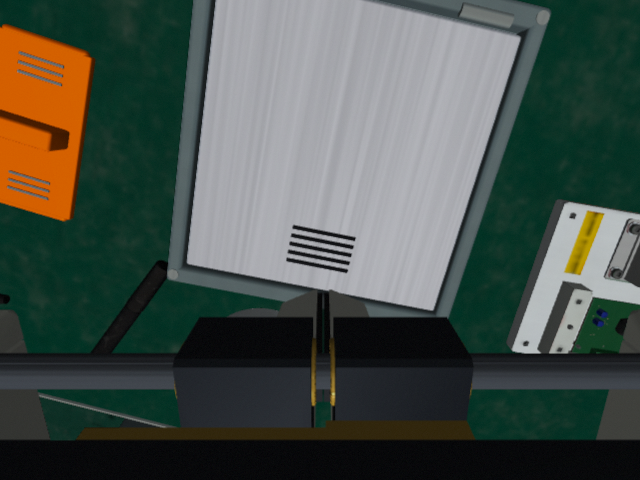

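The strip's centre shows at (321,248), and the prediction was (318,253), so the press point is right. Pressing now.

Emit:
send_rows([
  {"tx":0.007,"ty":-0.004,"tz":0.03,"spin":0.0,"jaw":0.0},
  {"tx":0.0,"ty":0.0,"tz":0.03,"spin":0.0,"jaw":0.0},
  {"tx":0.0,"ty":0.0,"tz":0.01,"spin":0.0,"jaw":0.0},
  {"tx":0.0,"ty":0.0,"tz":0.005,"spin":0.0,"jaw":0.0},
  {"tx":0.0,"ty":0.0,"tz":0.004,"spin":0.0,"jaw":0.0},
  {"tx":0.0,"ty":0.0,"tz":0.002,"spin":0.0,"jaw":0.0},
  {"tx":0.0,"ty":0.0,"tz":0.0,"spin":0.0,"jaw":0.0},
])

```text
time_s: 3.05
tool_pos: [0.479, -0.0452, 0.061]
tool_rot: [[0.955, 0.296, 0.001], [0.296, -0.955, -0.001], [0.001, 0.001, -1.0]]
contact_force: [-1.1, -1.9, 4.4]
grip_width: 0.0008
grasp_force: 2.0
```

Emit:
send_rows([
  {"tx":0.0,"ty":0.0,"tz":0.002,"spin":0.0,"jaw":0.0},
  {"tx":0.0,"ty":0.0,"tz":0.002,"spin":0.0,"jaw":0.0},
  {"tx":0.0,"ty":0.0,"tz":0.002,"spin":0.0,"jaw":0.0},
  {"tx":0.0,"ty":0.0,"tz":0.0,"spin":0.0,"jaw":0.0},
])

```text
time_s: 3.45
tool_pos: [0.4791, -0.0452, 0.0551]
tool_rot: [[0.955, 0.296, 0.002], [0.296, -0.955, -0.001], [0.001, 0.001, -1.0]]
contact_force: [-0.2, -1.7, 6.9]
grip_width: 0.0002
grasp_force: 2.9
```

Emit:
send_rows([
  {"tx":0.0,"ty":0.0,"tz":0.001,"spin":0.0,"jaw":0.0},
  {"tx":-0.019,"ty":-0.006,"tz":-0.02,"spin":0.0,"jaw":0.0},
  {"tx":-0.038,"ty":-0.012,"tz":-0.025,"spin":0.0,"jaw":0.0},
  {"tx":-0.028,"ty":-0.024,"tz":-0.03,"spin":0.0,"jaw":0.0},
  {"tx":0.0,"ty":-0.03,"tz":-0.03,"spin":0.0,"jaw":1.0},
  {"tx":0.012,"ty":-0.04,"tz":-0.02,"spin":0.0,"jaw":1.0},
  {"tx":0.012,"ty":-0.04,"tz":0.0,"spin":0.0,"jaw":1.0},
  {"tx":0.012,"ty":-0.04,"tz":0.0,"spin":0.0,"jaw":1.0},
])

```text
time_s: 4.25
tool_pos: [0.3752, 0.1258, 0.1797]
tool_rot: [[0.955, 0.295, 0.004], [0.295, -0.955, 0.0], [0.004, 0.001, -1.0]]
contact_force: [2.1, -0.3, 0.5]
grip_width: 0.0284
grasp_force: 0.0
```

Emit:
send_rows([
  {"tx":0.036,"ty":-0.032,"tz":0.0,"spin":1.0,"jaw":1.0},
  {"tx":0.036,"ty":-0.032,"tz":0.0,"spin":1.0,"jaw":1.0},
  {"tx":0.036,"ty":-0.032,"tz":0.0,"spin":1.0,"jaw":1.0},
  {"tx":0.036,"ty":-0.032,"tz":0.0,"spin":1.0,"jaw":1.0},
  {"tx":0.03,"ty":-0.03,"tz":0.0,"spin":0.0,"jaw":1.0},
  {"tx":0.0,"ty":0.0,"tz":0.0,"spin":0.0,"jaw":1.0},
])

```text
time_s: 4.85
tool_pos: [0.5022, 0.3281, 0.1783]
tool_rot: [[0.973, 0.232, 0.001], [0.232, -0.973, 0.004], [0.002, -0.004, -1.0]]
contact_force: [0.0, 0.1, 0.3]
grip_width: 0.0756
grasp_force: 0.0
```

```bash
python3 - <<'E'
from h import *
s=env.get_state(); print(s['time_s'],s['tool_pos'],np.round(s['tool_rot'],3).tolist(),proj(cap('wrist'),[.522,.358,.028]))
for n in ['wrist','top','scene']:
    c=cap(n)
    if n=='wrist': w=c['img']
    else: 
        if n=='top': t=c['img']
    for r in viewer.outline_of(n,'cover'): print(n,r['box'],round(r['confidence'],2),rect(c,r['region'],.006))
cv2.imwrite('pics/w2.png',np.hstack([cv2.resize(w,(400,300)),cv2.resize(t[150:350,370:640],(400,300))]))
E
```

```text
4.85 [0.50224838 0.32806992 0.17827304] [[0.973, 0.232, 0.001], [0.232, -0.973, 0.004], [0.002, -0.004, -1.0]] [293, 191]
wrist [216.8, 146.2, 150.0, 77.1] 0.8 (522, 357, 64, 125, 12.2)
wrist [436.1, 195.1, 106.4, 139.6] 0.57 (488, 174, 72, 121, 90.0)
top [340.2, 257.0, 17.8, 11.5] 0.59 (541, 156, 39, 18, 58.1)
scene [325.9, 257.1, 72.3, 52.1] 0.69 (483, 172, 77, 125, 89.4)
scene [228.5, 289.7, 74.2, 56.4] 0.61 (524, 358, 75, 125, 12.1)
scene [355.7, 111.2, 139.2, 159.2] 0.45 (651, -208, 279, 663, 30.7)
```

View pics/w2.png

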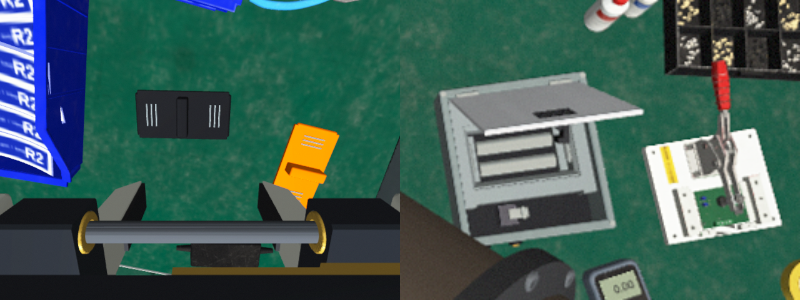

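The wrist view shows the cover between the jaws' line and the bin, at (0.522, 0.357) and aligned with the tool. The top view (right) shows the door swinging open and the pocket under it. Descending.

Emit:
send_rows([
  {"tx":0.026,"ty":-0.024,"tz":0.02,"spin":1.0,"jaw":0.5},
  {"tx":0.0,"ty":0.0,"tz":0.04,"spin":0.0,"jaw":0.5},
  {"tx":0.0,"ty":0.0,"tz":0.04,"spin":0.0,"jaw":0.5},
  {"tx":0.0,"ty":0.0,"tz":0.035,"spin":0.0,"jaw":0.5},
  {"tx":0.0,"ty":0.0,"tz":0.015,"spin":0.0,"jaw":0.5},
  {"tx":0.0,"ty":0.0,"tz":0.0,"spin":0.0,"jaw":0.5},
  {"tx":0.0,"ty":0.0,"tz":0.0,"spin":0.0,"jaw":0.5},
])

```text
time_s: 5.9
tool_pos: [0.5215, 0.3522, 0.0295]
tool_rot: [[0.977, 0.212, 0.001], [0.212, -0.977, 0.001], [0.002, -0.001, -1.0]]
contact_force: [-0.8, 0.5, 0.6]
grip_width: 0.0466
grasp_force: 0.0
```

Emit:
send_rows([
  {"tx":0.001,"ty":-0.005,"tz":0.01,"spin":0.0,"jaw":0.5},
  {"tx":0.0,"ty":0.0,"tz":0.009,"spin":0.0,"jaw":0.5},
  {"tx":0.0,"ty":0.0,"tz":0.0,"spin":0.0,"jaw":0.0},
  {"tx":0.0,"ty":0.0,"tz":0.0,"spin":0.0,"jaw":0.0},
  {"tx":0.0,"ty":0.0,"tz":0.0,"spin":0.0,"jaw":0.0},
  {"tx":0.0,"ty":0.0,"tz":0.0,"spin":0.0,"jaw":0.0},
  {"tx":0.0,"ty":0.0,"tz":0.0,"spin":0.0,"jaw":0.0},
])

```text
time_s: 6.6
tool_pos: [0.5208, 0.3569, 0.0093]
tool_rot: [[0.977, 0.212, 0.0], [0.212, -0.977, 0.0], [0.0, -0.0, -1.0]]
contact_force: [0.1, 0.1, 0.3]
grip_width: 0.014
grasp_force: 30.0
```

Gripped: the width is 14 mm. I lift, then measure the opened tester while the arm is clear of it.

Emit:
send_rows([
  {"tx":0.0,"ty":0.0,"tz":-0.02,"spin":0.0,"jaw":0.0},
  {"tx":0.0,"ty":0.0,"tz":-0.03,"spin":0.0,"jaw":0.0},
  {"tx":0.0,"ty":0.0,"tz":-0.04,"spin":0.0,"jaw":0.0},
  {"tx":0.0,"ty":0.0,"tz":-0.04,"spin":0.0,"jaw":0.0},
  {"tx":0.0,"ty":0.02,"tz":-0.02,"spin":0.0,"jaw":0.0},
  {"tx":0.0,"ty":0.0,"tz":0.0,"spin":0.0,"jaw":0.0},
])

```text
time_s: 7.2
tool_pos: [0.5275, 0.336, 0.1626]
tool_rot: [[0.978, 0.209, 0.005], [0.209, -0.978, 0.001], [0.006, -0.0, -1.0]]
contact_force: [0.4, -0.2, -1.0]
grip_width: 0.0135
grasp_force: 30.0
```

```bash
python3 - <<'E'
from h import *
s=env.get_state(); print(s['tool_pos'],s['grip_width'],s['contact_force'])
c=cap('top'); im=c['img'][180:330,370:540]
cv2.imwrite('pics/t3.png',cv2.resize(im,None,fx=4,fy=4,interpolation=2))
for r in viewer.outline_of('top','tester'): print(r['box'],r['confidence'])
# predicted pocket mouth with tester yaw 5.7deg, centre guess
a=np.radians(5.7); X=np.array([np.cos(a),np.sin(a)]);Y=np.array([-X[1],X[0]])
for P,z in [((.535,-.035),.062)]:
    for dx,dy,zz in [(12,0,.047),(-22,64,.047),(-22,-64,.047),(46,-64,.047),(46,64,.047),(-100,95,.062),(-100,-95,.062),(100,-95,.062),(100,95,.062)]:
        q=np.array(P)+X*dx/1000+Y*dy/1000; p=proj(c,[*q,zz]); print(dx,dy,p,[4*(p[0]-370),4*(p[1]-180)])
E
```

```text
[0.52752665 0.33599186 0.16256585] 0.013491110035504975 [ 0.36352318 -0.24257589 -0.99146567]
[391.8, 138.9, 127.5, 172.6] 0.6
12 0 [451, 250] [324, 280]
-22 64 [420, 272] [200, 368]
-22 -64 [488, 263] [472, 332]
46 -64 [481, 228] [444, 192]
46 64 [414, 237] [176, 228]
-100 95 [412, 315] [168, 540]
-100 -95 [515, 302] [580, 488]
100 -95 [494, 197] [496, 68]
100 95 [395, 210] [100, 120]
```

View pics/t3.png

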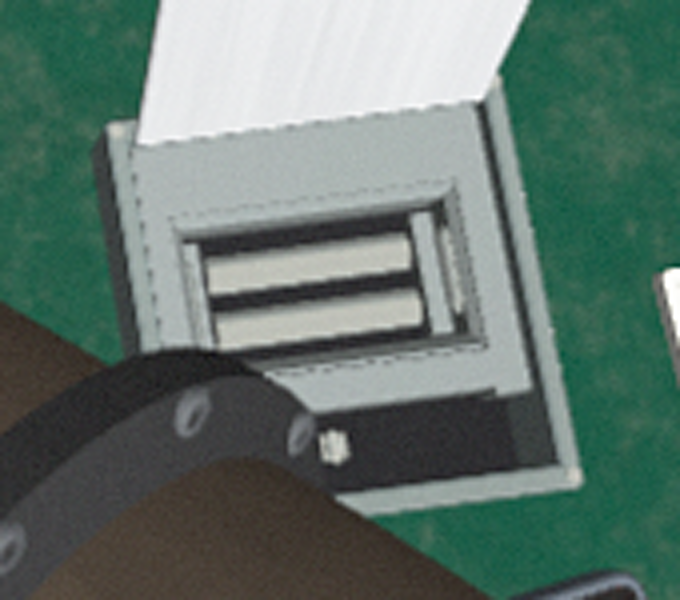

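The top crop shows the pocket mouth's bevel corners at crop pixels (170,218), (455,183) and (488,343). That agrees with the prediction to about 2 mm, so the pocket is at about (0.547,-0.035) with yaw about 6°. The door stands open and clear behind it. I carry the cover across.

Emit:
send_rows([
  {"tx":-0.0075,"ty":0.03,"tz":0.0,"spin":0.0,"jaw":0.0},
  {"tx":-0.0075,"ty":0.046,"tz":0.0,"spin":0.0,"jaw":0.0},
  {"tx":-0.0075,"ty":0.046,"tz":0.0,"spin":0.0,"jaw":0.0},
  {"tx":-0.0075,"ty":0.046,"tz":0.0,"spin":0.0,"jaw":0.0},
  {"tx":-0.0075,"ty":0.046,"tz":0.0,"spin":0.0,"jaw":0.0},
  {"tx":-0.0075,"ty":0.046,"tz":0.0,"spin":0.0,"jaw":0.0},
  {"tx":-0.0075,"ty":0.046,"tz":0.0,"spin":0.0,"jaw":0.0},
  {"tx":-0.0075,"ty":0.03,"tz":0.0,"spin":0.0,"jaw":0.0},
])

```text
time_s: 8.1
tool_pos: [0.5366, -0.0071, 0.1573]
tool_rot: [[0.978, 0.209, -0.003], [0.209, -0.978, -0.001], [-0.003, 0.0, -1.0]]
contact_force: [-0.6, 0.9, -1.5]
grip_width: 0.0137
grasp_force: 30.0
```

Emit:
send_rows([
  {"tx":0.0,"ty":0.027,"tz":0.0,"spin":3.2,"jaw":0.0},
  {"tx":-0.03,"ty":0.0,"tz":0.0,"spin":3.2,"jaw":0.0},
  {"tx":0.0,"ty":0.0,"tz":0.0,"spin":0.0,"jaw":0.0},
  {"tx":0.0,"ty":0.0,"tz":0.0,"spin":0.0,"jaw":0.0},
])

```text
time_s: 8.5
tool_pos: [0.5127, -0.0343, 0.158]
tool_rot: [[0.995, 0.103, -0.002], [0.103, -0.995, 0.0], [-0.002, -0.001, -1.0]]
contact_force: [0.9, -0.7, 0.3]
grip_width: 0.0138
grasp_force: 30.0
```

```bash
python3 - <<'E'
from h import *
s=env.get_state(); print(s['time_s'],s['tool_pos'],np.round(s['tool_rot'],3).tolist(),s['grip_width'])
c=cap('wrist'); 
im=c['img'].copy(); cv2.imwrite('pics/w3.png',im)
a=np.radians(5.7); X=np.array([np.cos(a),np.sin(a)]);Y=np.array([-X[1],X[0]])
for dx,dy in [(40,70),(40,-70),(-40,-70),(-40,70),(34,64),(34,-64)]:
    q=np.array([.547,-.034])+X*dx/1000+Y*dy/1000; print(dx,dy,proj(c,[*q,.047]))
E
```

```text
8.5 [ 0.51265576 -0.03431229  0.15800487] [[0.995, 0.103, -0.002], [0.103, -0.995, 0.0], [-0.002, -0.001, -1.0]] 0.01380708494152973
40 70 [222, 128]
40 -70 [436, 129]
-40 -70 [426, 245]
-40 70 [230, 244]
34 64 [232, 138]
34 -64 [426, 138]
```

View pics/w3.png

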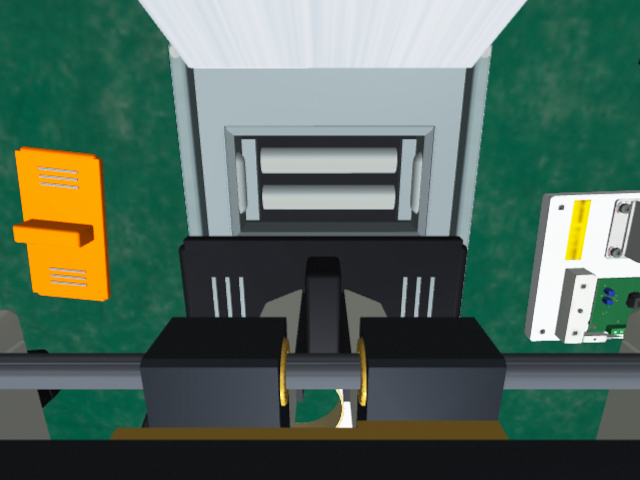

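The wrist view shows the mouth's bevel corners at (225,127) and (435,127). The prediction was (222,128) and (436,129), so pocket and yaw are confirmed. The held cover's rear edge at v≈239 is parallel to the mouth. Next I check the cover's offset in the hand.

```bash
python3 - <<'E'
from h import *
s=env.get_state(); R=np.array(s['tool_rot']);p=s['tool_pos']
c=cap('wrist'); g=cv2.cvtColor(c['img'],6).astype(int)
for u in (260,280,360,390): 
    col=g[225:255,u]; print(u,225+np.argmin(np.diff(col)))
row=g[270]; print(np.where(row[150:500]<45)[0][[0,-1]]+150)
for v in (237,239,241): print(R.T@(ray(c,324,v,p[2]-.0033)-p))
for u in (184,465): print(R.T@(ray(c,u,270,p[2]-.0033)-p))
print(R.T@(np.array([.548,-.0345,p[2]])-p))
E
```

```text
260 235
280 235
360 235
390 235
[181 464]
[ 0.03370146 -0.00016284  0.00327063]
[ 0.03280542 -0.00016113  0.00327142]
[ 0.03190643 -0.00015942  0.0032722 ]
[ 0.01844412 -0.06159703  0.00332151]
[0.01861994 0.06171274 0.00324601]
[ 3.43379103e-02  4.10798001e-03 -3.25338471e-05]
```

Emit:
send_rows([
  {"tx":0.033,"ty":0.004,"tz":0.0,"spin":0.0,"jaw":0.0},
  {"tx":0.0,"ty":0.0,"tz":0.035,"spin":0.0,"jaw":0.0},
  {"tx":0.0,"ty":0.0,"tz":0.035,"spin":0.0,"jaw":0.0},
  {"tx":0.0,"ty":0.0,"tz":0.02,"spin":0.0,"jaw":0.0},
  {"tx":0.0,"ty":0.0,"tz":0.0,"spin":0.0,"jaw":0.0},
  {"tx":0.0,"ty":0.0,"tz":0.0,"spin":0.0,"jaw":0.0},
])

```text
time_s: 9.2
tool_pos: [0.5472, -0.0347, 0.0691]
tool_rot: [[0.995, 0.103, -0.0], [0.103, -0.995, 0.0], [-0.0, -0.001, -1.0]]
contact_force: [0.6, 0.1, -0.5]
grip_width: 0.0135
grasp_force: 30.0
```

Emit:
send_rows([
  {"tx":0.0,"ty":0.0,"tz":0.01,"spin":0.0,"jaw":0.0},
  {"tx":0.0,"ty":0.0,"tz":0.005,"spin":0.0,"jaw":0.0},
  {"tx":0.0,"ty":0.0,"tz":0.004,"spin":0.0,"jaw":0.0},
  {"tx":0.0,"ty":0.0,"tz":0.002,"spin":0.0,"jaw":0.0},
  {"tx":0.0,"ty":0.0,"tz":0.0,"spin":0.0,"jaw":0.0},
])

```text
time_s: 9.7
tool_pos: [0.5467, -0.0355, 0.0479]
tool_rot: [[0.995, 0.102, -0.0], [0.102, -0.995, -0.0], [-0.0, 0.0, -1.0]]
contact_force: [0.5, 0.5, -0.5]
grip_width: 0.0137
grasp_force: 30.0
```

Emit:
send_rows([
  {"tx":0.0,"ty":0.0,"tz":0.004,"spin":0.0,"jaw":0.0},
  {"tx":0.0,"ty":0.0,"tz":0.003,"spin":0.0,"jaw":0.0},
  {"tx":0.0,"ty":0.0,"tz":0.002,"spin":0.0,"jaw":0.0},
  {"tx":0.0,"ty":0.0,"tz":0.002,"spin":0.0,"jaw":0.0},
  {"tx":0.0,"ty":0.0,"tz":0.0,"spin":0.0,"jaw":0.0},
])

```text
time_s: 10.2
tool_pos: [0.5468, -0.0352, 0.0369]
tool_rot: [[0.995, 0.102, 0.0], [0.102, -0.995, 0.0], [0.0, -0.0, -1.0]]
contact_force: [1.4, 1.2, -3.0]
grip_width: 0.0137
grasp_force: 30.0
```

Emit:
send_rows([
  {"tx":0.0,"ty":0.0,"tz":0.002,"spin":0.0,"jaw":0.0},
  {"tx":0.0,"ty":0.0,"tz":0.002,"spin":0.0,"jaw":0.0},
  {"tx":0.0,"ty":0.0,"tz":0.002,"spin":0.0,"jaw":0.0},
  {"tx":0.0,"ty":0.0,"tz":0.0,"spin":0.0,"jaw":0.0},
])

```text
time_s: 10.6
tool_pos: [0.5462, -0.0354, 0.0308]
tool_rot: [[0.995, 0.102, -0.001], [0.102, -0.995, -0.0], [-0.001, 0.0, -1.0]]
contact_force: [-0.8, 1.6, -2.5]
grip_width: 0.0138
grasp_force: 30.0
```

Emit:
send_rows([
  {"tx":0.0,"ty":0.0,"tz":0.001,"spin":0.0,"jaw":0.0},
  {"tx":0.0,"ty":0.0,"tz":0.001,"spin":0.0,"jaw":0.0},
  {"tx":0.0,"ty":0.0,"tz":0.0,"spin":0.0,"jaw":0.0},
])

```text
time_s: 10.9
tool_pos: [0.5463, -0.0354, 0.0307]
tool_rot: [[0.995, 0.102, -0.0], [0.102, -0.995, -0.001], [-0.0, 0.001, -1.0]]
contact_force: [-10.0, 1.1, 22.3]
grip_width: 0.0137
grasp_force: 30.0
```

Firm bottom contact at home height (22 N). I release and back up and forward, clear of the door.

Emit:
send_rows([
  {"tx":0.0,"ty":0.0,"tz":-0.002,"spin":0.0,"jaw":0.4},
  {"tx":0.0,"ty":0.0,"tz":0.0,"spin":0.0,"jaw":0.4},
  {"tx":0.0,"ty":0.0,"tz":0.0,"spin":0.0,"jaw":0.4},
  {"tx":0.0,"ty":0.0,"tz":0.0,"spin":0.0,"jaw":0.4},
  {"tx":0.0,"ty":0.0,"tz":-0.02,"spin":0.0,"jaw":0.4},
  {"tx":0.0,"ty":0.0,"tz":-0.04,"spin":0.0,"jaw":0.4},
  {"tx":-0.02,"ty":0.0,"tz":-0.04,"spin":0.0,"jaw":0.4},
  {"tx":-0.03,"ty":0.0,"tz":-0.01,"spin":0.0,"jaw":0.4},
])

```text
time_s: 11.7
tool_pos: [0.5001, -0.0399, 0.1447]
tool_rot: [[0.995, 0.102, 0.007], [0.102, -0.995, 0.0], [0.007, 0.0, -1.0]]
contact_force: [-0.0, 0.9, 1.1]
grip_width: 0.0366
grasp_force: 0.0
```

```bash
python3 - <<'E'
from h import *
s=env.get_state(); print(s['time_s'],s['tool_pos'],s['grip_width'],s['contact_force'])
c=cap('wrist'); im=c['img']; cv2.imwrite('pics/w4.png',im)
a=np.radians(5.8); X=np.array([np.cos(a),np.sin(a)]);Y=np.array([-X[1],X[0]])
for z in (.0275,.0425):
  print(z,[proj(c,[*(np.array([.548,-.0345])+X*dx/1000+Y*dy/1000),z]) for dx,dy in [(32,63),(32,-63),(-32,-63),(-32,63),(0,42),(0,-42)]])
for r in viewer.outline_of('wrist','cover')[:2]: print(r['box'],r['confidence'],rect(c,r['region'],.0275))
E
```

```text
11.7 [ 0.50005672 -0.03991176  0.14466503] 0.03663481239170172 [-0.0369023   0.93276807  1.06859688]
0.0275 [[229, 120], [418, 120], [411, 214], [235, 214], [262, 169], [384, 169]]
0.0425 [[223, 120], [423, 121], [416, 219], [230, 219], [259, 172], [387, 172]]
[0.2, 127.0, 90.8, 167.5] 0.94 (493, 161, 65, 118, 88.8)
[230.3, 122.4, 184.7, 94.3] 0.77 (548, -34, 64, 125, 5.5)
```

View pics/w4.png

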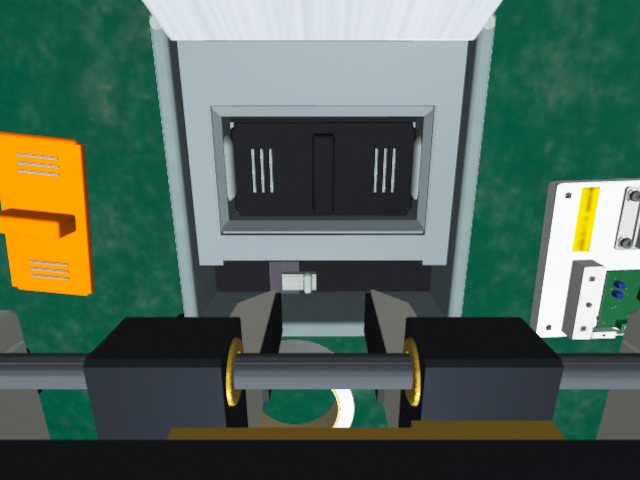

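The view shows the cover seated in the pocket. Its rib marks at (262,171) and (384,171) match the home-height prediction exactly, the outline measures 64x125 mm at (0.548,-0.034), and both noses show above the ends. The door is open and the robot is clear.

```bash
python3 -c "
from h import *
print(order.close_job())"
```

```text
the job is handed in; nothing more can be done
None
```

I pressed the door past its catch and it swung open. The cover is in the pocket with both ends measured at home height, and I handed the job in at about 12 s. The verdict was not reported back.

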